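# Swing aside the trimmer cover of the radio

## Robot

A 7-joint arm with a two-finger parallel gripper is mounted at the origin on the work surface. World frame = base frame: x ahead of the robot, y to its left, z up, the work surface at z = 0. Lengths are in mm, angles in rad, forces in N, time in s.
With the tool pointing down it reaches from about 400 to 850 mm from the base axis. Payload 4.5 kg.
Tool frame: the origin (TCP) lies at the very end of the fingers, on their centre line; the grasp point (between the pads) lies 19 mm behind it (bot.grasp_offset is the distance from the TCP to the grasp point, in mm); z points along the fingers, y is the line along which they close (so a half turn about z gives the same grasp; the last joint's range is limited). The gripper opens to 85 mm and grips with 20 to 120 N. Pads are 22 mm wide; open, the fingers measure 114 mm over their backs; the gripper's body (76 mm by 85 mm) begins 54 mm behind the grasp point. The pads swing forward as they close: fully open they stand 13 mm farther back than shut.
Start: joints at [1.364, 0.689, -0.195, 1.565, 0.157, 0.902, -0.215], TCP at [149.078, -606.984, 231.317] pointing down, gripper open.
Joint ranges: [-3.01, 3.01], [-0.46, 2.08], [-1.47, 1.51], [0.13, 2.56], [-1, 4.14], [0.04, 2.09], [-2.66, 2.66]. Speed limits (rad/s): [2.57, 2.57, 3.14, 3.14, 3.14, 3.14, 3.14].

## Interface

Orientations are given as a unit quaternion [w, x, y, z].
In Python, from rig import bot gives the robot as it stands.
- The arm moves only by the tool jog_arm, never from a script. Its argument "motion" is a list of rows, each an object with "grip": the finger opening in cm, from 0 to 8.54; "dp": the shift along the tool's x, y, z in cm, a list of three; "roll": the turn about the tool's z in rad. In form: [{"grip": grip, "dp": [tx, ty, tz], "roll": roll}, ...]. A call has 1 to 8 rows; each row shifts and turns the commanded pose from where the row before left it, along the tool's axes as they then stand; what a row does not reach is not made up. A row lasts 1/12 s, in which the tool goes at most 41.7 mm and 7.16 degrees, less where a joint would pass 70% of its speed; a pose out of reach is approached as far as the arm can. A call with a gripper value outside its range is refused whole. The fingers move at their own pace and stop on an object; the grip force is fixed at half the most. Time passes only in rows, so rows that do not move let the fingers close. It gives the time, the measured TCP pose, the force, the opening and the grip force at its end, in the units of the state.
- bot.observe(): the state, without advancing time (a new reading comes with each control period).
- bot.get_image(name): name is "scene" or "top"; returns a dict with "img" (480x640x3 uint8, blue, green, red), "z_map" (480x640 float32, mm along the optical axis (not along the pixel's ray), 0 where there is no reading), "fx", "fy", "cx", "cy" (pixels), "dist" ([k1, k2, p1, p2, k3] as OpenCV has them; the pictures are not rectified), "rvec" (rotation vector, rad) and "tvec" (3), from world to camera coordinates, as OpenCV has them. Camera axes: x right, y down, z forward; pixel columns grow to the right and rows downward; lengths in mm; the calibration is good to about 2 mm. A picture is of the moment at which its call begins.
- bot.sign_off(): hands the job in; it is judged then, once.
The state is a dict: "time_s": time; "q": joint angles; "dq": joint speeds; "tau": joint torques, N m; "position": TCP position; "tcp_rot": TCP orientation; "contact_force": force on the tool from outside, world axes, zero at the start; "ft_torque": the same for the moment, N m; "width": opening from 0.0 (shut) to 1.0 (fully open); "grip_force": force on a finger pad.
Only numpy, scipy, OpenCV 4.12 (cv2) and the standard library are available. Lean on these libraries where they do the work, as an engineer would, in place of code of your own. Each camera call takes 0.05 s, during which the arm holds its last target. There are 200 camera calls.

## Task

On this electronics bench, open the trimmer port of the black radio: swing its red cover sideways around its pivot screw, clockwise seen from above, by about a quarter turn, so that the round port lies fully open, and let go. Leave the blue cover of the grey power supply shut.

Things in the scene. Friction and masses are not known exactly. Their poses are not given: they have to be found in the camera images.
- red_cover (a joint): Red swivel cover on the black radio: flat round-ended plate 129 x 44 mm, 4 mm thick, turning level about a steel pivot screw at one end. Rad: 0 = shut over the port; grows clockwise seen from above, to a stop at 1.75. Starts at 0 to 0.15. Friction keeps it where it is left: the knob needs 1 to 2 N. The radio, 140 (x) x 190 (y) x 60 mm high, is fixed.
- red_cover_knob (a point): Aluminium knob on the red cover's free end, 85 mm from the pivot screw: a plain upright cylinder 12 mm in diameter, 32 mm high. The point is on its axis half-way up, 16 mm above the cover's upper face and 20.5 mm above the radio's top.
- radio_port (a point): Round port, 28 mm wide, 8 mm deep, in the radio's flat top; point at the centre of its mouth, 60 mm above the bench, 30 mm towards +x of the top's middle. Axes are the radio's: z up, x away from the robot within 35 degrees, y left. The pivot screw (15 mm head) is 55 mm from the port towards +y; the shut cover reaches from it towards -y. Opening, the knob moves towards -x.
- blue_cover (a joint): Blue swivel cover of the grey power supply, which is fixed beside the radio, left or right of it. Supply, cover, knob and joint values are sized and laid out just as on the radio. Starts at 0 to 0.1 rad; leave it shut.

How it is judged:
By the outcome, as a careful person would: the job done as asked, in the order asked, and still so for the second after the job is handed in, with the robot touching nothing.
It also fails if it takes over 35 s, if anything falls off the work surface, if the arm or the gripper's body presses on something with over 40 N, if the wrist force passes 120 N, or if a joint passes its speed limit or range.

## Working session

There is one attempt and no reset: what is moved stays moved. The work goes in short steps, Python scripts to look and compute and a tool call to move; the robot and the scene stay as the last step left them, time stands still between calls to the robot, and variables do not carry over. Pictures are saved under pics/ and viewed, at most 10 in all, crops included, and the job is handed in when it is done.

Besides the shell and the picture viewer there is one more tool, called after "Call:" as name([rows], argument=value, ...), one row to a line, values as JSON. jog_arm: Moves the arm, as the interface text tells. Its arguments: {"type":"object","properties":{"motion":{"type":"array","items":{"type":"object","properties":{"grip":{"type":"number"},"dp":{"type":"array","items":{"type":"number"}},"roll":{"type":"number"}}}}},"required":["motion"]}

```bash
mkdir -p pics
cat > h.py <<'E'
import numpy as np, cv2
from rig import bot
def cam(n):
    d=bot.get_image(n); d['R']=cv2.Rodrigues(np.array(d['rvec'],float))[0]; d['t']=np.array(d['tvec'],float).ravel()
    d['K']=np.array([[d['fx'],0,d['cx']],[0,d['fy'],d['cy']],[0,0,1.]]); return d
def plane(d,uv,z):
    p=cv2.undistortPoints(np.array(uv,float).reshape(-1,1,2),d['K'],np.array(d['dist'],float)).reshape(-1,2)
    r=np.c_[p,np.ones(len(p))]@d['R']; c=-d['R'].T@d['t']
    return c+r*((z-c[2])/r[:,2])[:,None]
E
python3 - <<'E'
from h import *
for n in("top","scene"):
    d=cam(n); cv2.imwrite(f'pics/{n}1.png',d['img']); print(n,(-d['R'].T@d['t']).round())
    hsv=cv2.cvtColor(d['img'],cv2.COLOR_BGR2HSV)
    for c,m in(("red",(cv2.inRange(hsv,(0,120,60),(8,255,255))|cv2.inRange(hsv,(172,120,60),(180,255,255)))),("blue",cv2.inRange(hsv,(100,120,50),(130,255,255)))):
        for k in cv2.findContours(m,0,2)[0]:
            if cv2.contourArea(k)>150:
                r=cv2.minAreaRect(k); b=plane(d,cv2.boxPoints(r),64.5); print(c,cv2.contourArea(k),np.round(r[0]),b.round()[:,:2].tolist())
s=bot.observe();print(s['position'],s['tcp_rot'],s['time_s'])
E
```

```text
top [503.  37. 855.]
red 182.5 [605. 466.] [[200.0, -480.0], [203.0, -567.0], [159.0, -571.0], [157.0, -485.0]]
red 1755.0 [222. 222.] [[634.0, 251.0], [637.0, 119.0], [589.0, 118.0], [585.0, 249.0]]
red 4202.5 [579. 243.] [[679.0, -428.0], [685.0, -530.0], [503.0, -528.0], [500.0, -428.0]]
red 677.0 [401. 120.] [[841.0, -84.0], [846.0, -190.0], [784.0, -190.0], [780.0, -85.0]]
red 26231.0 [320.  30.] [[1034.0, 636.0], [1102.0, -641.0], [967.0, -628.0], [910.0, 619.0]]
blue 1412.0 [404. 250.] [[561.0, -77.0], [602.0, -85.0], [579.0, -209.0], [538.0, -200.0]]
scene [ 783. -241.  660.]
red 887.0 [404. 471.] [[799.0, -180.0], [827.0, -102.0], [862.0, -113.0], [833.0, -188.0]]
red 1526.0 [410. 206.] [[593.0, 121.0], [587.0, 253.0], [635.0, 243.0], [637.0, 115.0]]
blue 2460.0 [252. 334.] [[539.0, -205.0], [560.0, -77.0], [606.0, -88.0], [582.0, -211.0]]
[ 148.86529865 -606.40959118  230.56296472] [-8.17503949e-04  9.92756547e-01  1.20140516e-01 -1.62549225e-04] 0.1
```

View pics/top1.png

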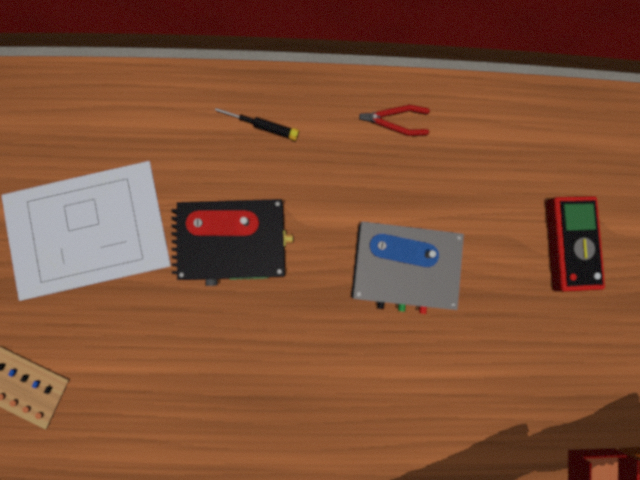

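View pics/scene1.png

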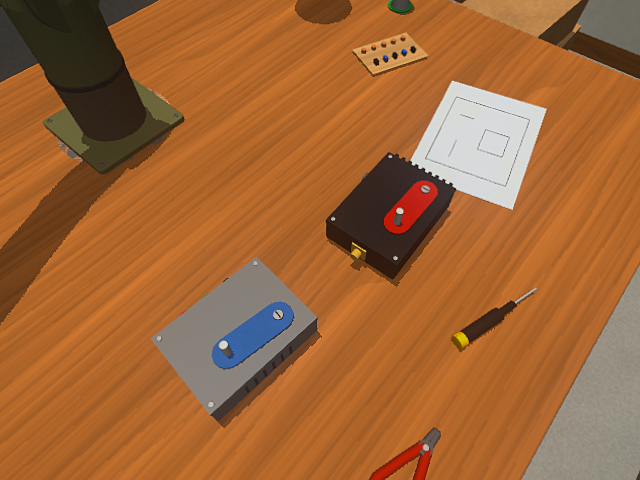

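The top view shows the red cover with its pivot at (198,223) and knob at (244,221). The radio's corners are at about (177,203), (283,200), (285,279) and (178,280). The scene view shows the pivot at (425,189) and knob top at (399,212). The blue supply is on the right and needs to be left alone.

Run:
```python
from h import *
for n,pv in(("top",((198,223),(244,221))),("scene",((425,189),(399,212)))):
    d=cam(n); print(n,'pivot',plane(d,pv[0],67).round(1),'knobtop',plane(d,pv[1],96.5).round(1))
    if n=="top":
        c=plane(d,[(177,203),(283,200),(285,279),(178,280)],60); print(c.round(),np.linalg.norm(np.diff(c,axis=0),axis=1).round())
    x,y,w,h=(170,190,130,100) if n=="top" else (360,160,110,100)
    cv2.imwrite(f'pics/{n}c.png',cv2.resize(d['img'][y:y+h,x:x+w],None,fx=3,fy=3,interpolation=2)) 
a=[cv2.imread(f'pics/{n}c.png') for n in("top","scene")]
cv2.imwrite('pics/both.png',np.hstack(a))
```

```text
top pivot [[608.8 226.1  67. ]] knobtop [[610.3 140.8  96.5]]
[[645. 267.  60.]
 [656.  77.  60.]
 [513.  69.  60.]
 [507. 259.  60.]] [190. 142. 189.]
scene pivot [[612.  225.5  67. ]] knobtop [[615.1 137.4  96.5]]
```

View pics/both.png

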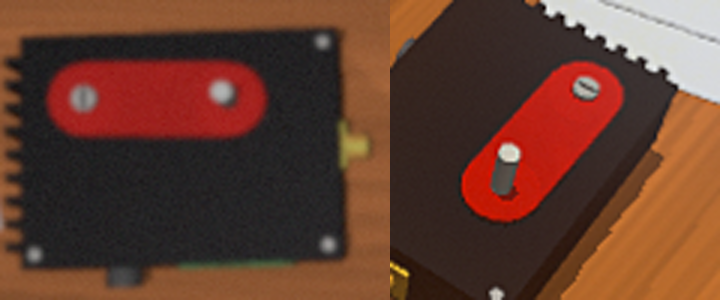

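Call:
jog_arm([
  {"grip": 3.5, "dp": [4, 0, 0], "roll": -0.12},
  {"grip": 3.5, "dp": [3, -3, 0], "roll": -0.12},
  {"grip": 3.5, "dp": [3, -3, 0], "roll": -0.12},
  {"grip": 3.5, "dp": [3, -3, 0], "roll": -0.12},
])

```text
time_s: 0.53
position: [227.5, -477.1, 231.1]
tcp_rot: [0.0, 0.934, 0.356, 0.001]
contact_force: [0.6, 0.4, 0.4]
width: 0.455
grip_force: 0.0
```

The crop confirms both points: the pivot is near (610,226), the knob near (612,140), and the radio's yaw is about 0.05 rad. I'll approach with the fingers straddling the knob along its tangent.

```bash
cat >> h.py <<'E'
def rows(pts,rolls,grip):
    "world shifts between pts -> tool-frame rows (tool pointing down), yaw of tool x from state"
    s=bot.observe(); q=s['tcp_rot']; yaw=2*np.arctan2(q[2],q[1]); p=np.array(s['position'])
    for t,r in zip(pts,rolls):
        d=np.array(t)-p; x=np.array([np.cos(yaw),np.sin(yaw),0]); y=np.array([np.sin(yaw),-np.cos(yaw),0])
        print('{"grip":%.1f,"dp":[%.2f,%.2f,%.2f],"roll":%.3f}'%(grip,d@x/10,d@y/10,-d[2]/10,r)); p=np.array(t); yaw-=r
    print('end',p,yaw)
E
python3 - <<'E'
from h import *
s=bot.observe();print(s['position'],s['q'])
a=np.array(s['position']);b=np.array([540,-180,220]);c=np.array([612,140,170])
rows([a+(b-a)*(i+1)/12 for i in range(12)]+[b+(c-b)*(i+1)/10 for i in range(10)],[-.12]*7+[0]*15,3.5)
E
```

```text
[ 227.4977708  -477.08014226  231.10390942] [ 1.24681705  0.57416062 -0.3313182   1.852633    0.25840602  0.75546681
 -0.06640166]
{"grip":3.5,"dp":[3.59,-0.11,0.09],"roll":-0.120}
{"grip":3.5,"dp":[3.58,0.32,0.09],"roll":-0.120}
{"grip":3.5,"dp":[3.52,0.74,0.09],"roll":-0.120}
{"grip":3.5,"dp":[3.40,1.16,0.09],"roll":-0.120}
{"grip":3.5,"dp":[3.24,1.56,0.09],"roll":-0.120}
{"grip":3.5,"dp":[3.03,1.93,0.09],"roll":-0.120}
{"grip":3.5,"dp":[2.77,2.28,0.09],"roll":-0.120}
{"grip":3.5,"dp":[2.48,2.60,0.09],"roll":0.000}
{"grip":3.5,"dp":[2.48,2.60,0.09],"roll":0.000}
{"grip":3.5,"dp":[2.48,2.60,0.09],"roll":0.000}
{"grip":3.5,"dp":[2.48,2.60,0.09],"roll":0.000}
{"grip":3.5,"dp":[2.48,2.60,0.09],"roll":0.000}
{"grip":3.5,"dp":[3.20,0.71,0.50],"roll":0.000}
{"grip":3.5,"dp":[3.20,0.71,0.50],"roll":0.000}
{"grip":3.5,"dp":[3.20,0.71,0.50],"roll":0.000}
{"grip":3.5,"dp":[3.20,0.71,0.50],"roll":0.000}
{"grip":3.5,"dp":[3.20,0.71,0.50],"roll":0.000}
{"grip":3.5,"dp":[3.20,0.71,0.50],"roll":0.000}
{"grip":3.5,"dp":[3.20,0.71,0.50],"roll":0.000}
{"grip":3.5,"dp":[3.20,0.71,0.50],"roll":0.000}
{"grip":3.5,"dp":[3.20,0.71,0.50],"roll":0.000}
{"grip":3.5,"dp":[3.20,0.71,0.50],"roll":0.000}
end [612. 140. 170.] 1.5686082374780517
```

Call:
jog_arm([
  {"grip": 3.5, "dp": [3.6, -0.1, 0.1], "roll": -0.12},
  {"grip": 3.5, "dp": [3.6, 0.3, 0.1], "roll": -0.12},
  {"grip": 3.5, "dp": [3.5, 0.7, 0.1], "roll": -0.12},
  {"grip": 3.5, "dp": [3.4, 1.2, 0.1], "roll": -0.12},
  {"grip": 3.5, "dp": [3.2, 1.6, 0.1], "roll": -0.12},
  {"grip": 3.5, "dp": [3.0, 1.9, 0.1], "roll": -0.12},
  {"grip": 3.5, "dp": [2.8, 2.3, 0.1], "roll": -0.12},
  {"grip": 3.5, "dp": [2.5, 2.6, 0.1], "roll": 0},
])

```text
time_s: 1.2
position: [436.1, -281.3, 223.1]
tcp_rot: [-0.0, 0.709, 0.705, 0.0]
contact_force: [0.7, -0.5, -0.7]
width: 0.412
grip_force: 0.0
```

Call:
jog_arm([
  {"grip": 3.5, "dp": [2.5, 2.6, 0.1], "roll": 0},
  {"grip": 3.5, "dp": [2.5, 2.6, 0.1], "roll": 0},
  {"grip": 3.5, "dp": [2.5, 2.6, 0.1], "roll": 0},
  {"grip": 3.5, "dp": [2.5, 2.6, 0.1], "roll": 0},
  {"grip": 3.5, "dp": [3.2, 0.7, 0.5], "roll": 0},
  {"grip": 3.5, "dp": [3.2, 0.7, 0.5], "roll": 0},
  {"grip": 3.5, "dp": [3.2, 0.7, 0.5], "roll": 0},
  {"grip": 3.5, "dp": [3.2, 0.7, 0.5], "roll": 0},
])

```text
time_s: 1.87
position: [569.6, -54.4, 198.8]
tcp_rot: [-0.0, 0.711, 0.703, -0.0]
contact_force: [-0.3, 0.8, 0.2]
width: 0.41
grip_force: 0.0
```

Call:
jog_arm([
  {"grip": 3.5, "dp": [3.2, 0.7, 0.5], "roll": 0},
  {"grip": 3.5, "dp": [3.2, 0.7, 0.5], "roll": 0},
  {"grip": 3.5, "dp": [3.2, 0.7, 0.5], "roll": 0},
  {"grip": 3.5, "dp": [3.2, 0.7, 0.5], "roll": 0},
  {"grip": 3.5, "dp": [3.2, 0.7, 0.5], "roll": 0},
  {"grip": 3.5, "dp": [0, 0, 0], "roll": 0},
  {"grip": 3.5, "dp": [0, 0, 0], "roll": 0},
])

```text
time_s: 2.45
position: [605.7, 107.1, 173.8]
tcp_rot: [-0.001, 0.709, 0.705, 0.0]
contact_force: [-0.4, -0.7, 0.9]
width: 0.411
grip_force: 0.0
```

Call:
jog_arm([
  {"grip": 3.5, "dp": [3.3, 0.6, 0], "roll": 0},
  {"grip": 3.5, "dp": [0, 0, 2.0], "roll": 0},
  {"grip": 3.5, "dp": [0, 0, 2.0], "roll": 0},
  {"grip": 3.5, "dp": [0, 0, 2.0], "roll": 0},
  {"grip": 3.5, "dp": [0, 0, 0.0], "roll": 0},
  {"grip": 3.5, "dp": [0, 0, 0.0], "roll": 0},
])

```text
time_s: 2.95
position: [611.8, 134.8, 113.6]
tcp_rot: [-0.0, 0.711, 0.703, -0.002]
contact_force: [0.6, -0.5, 0.1]
width: 0.413
grip_force: 0.0
```

Run:
```python
from h import *
d=cam('scene'); cv2.imwrite('pics/s3.png',cv2.resize(d['img'][100:300,290:530],None,fx=3,fy=3,interpolation=2)); print(bot.observe()['position'])
```

```text
[612.78169556 135.53925949 114.77158127]
```

View pics/s3.png

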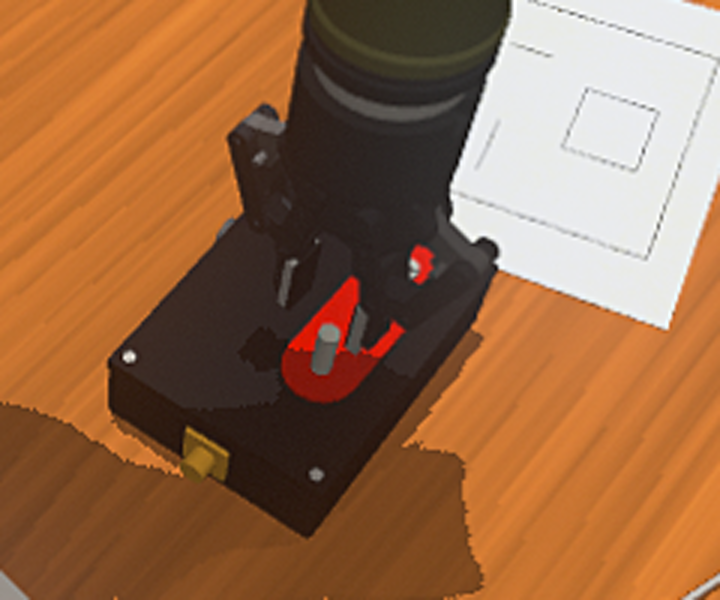

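The fingers straddle the knob: their tips are at about (282,305) and (355,350) in the crop, with the knob top at (327,335) between them and lower. I'll shift 5 mm towards +y and go down.

Call:
jog_arm([
  {"grip": 3.5, "dp": [0.4, 0, 1.0], "roll": 0},
  {"grip": 3.5, "dp": [0, 0, 1.0], "roll": 0},
  {"grip": 3.5, "dp": [0, 0, 1.0], "roll": 0},
  {"grip": 3.5, "dp": [0, 0, 1.0], "roll": 0},
  {"grip": 3.5, "dp": [0, 0, 0], "roll": 0},
  {"grip": 3.5, "dp": [0, 0, 0], "roll": 0},
])

```text
time_s: 3.5
position: [611.8, 140.5, 73.3]
tcp_rot: [-0.0, 0.711, 0.704, -0.001]
contact_force: [0.9, 0.5, 0.1]
width: 0.408
grip_force: 0.0
```

Call:
jog_arm([
  {"grip": 2.2, "dp": [0, 0, 0], "roll": 0},
  {"grip": 2.2, "dp": [0, 0, 0], "roll": 0},
  {"grip": 2.2, "dp": [0, 0, 0], "roll": 0},
  {"grip": 2.2, "dp": [0, 0, 0], "roll": 0},
])

```text
time_s: 3.83
position: [612.8, 140.9, 74.7]
tcp_rot: [0.0, 0.711, 0.704, 0.0]
contact_force: [-0.6, -0.3, 0.8]
width: 0.261
grip_force: 0.0
```

Run:
```python
from h import *
d=cam('scene'); cv2.imwrite('pics/s4.png',cv2.resize(d['img'][130:280,300:500],None,fx=4,fy=4,interpolation=2)); print(bot.observe()['position'])
P=np.array([610.5,226]);R=86
th=np.linspace(0.03,1.62,17)[1:]   # knob angle about pivot, cw from -y (world)
c=lambda t:[P[0]-R*np.sin(t),P[1]-R*np.cos(t),74]
rows([c(t) for t in th],[.0994]*16,2.2)
```

```text
[612.73453168 140.84543397  74.69173036]
{"grip":2.2,"dp":[-0.03,-1.33,0.07],"roll":0.099}
{"grip":2.2,"dp":[0.06,-0.85,-0.00],"roll":0.099}
{"grip":2.2,"dp":[0.06,-0.85,-0.00],"roll":0.099}
{"grip":2.2,"dp":[0.06,-0.85,-0.00],"roll":0.099}
{"grip":2.2,"dp":[0.06,-0.85,-0.00],"roll":0.099}
{"grip":2.2,"dp":[0.06,-0.85,-0.00],"roll":0.099}
{"grip":2.2,"dp":[0.06,-0.85,-0.00],"roll":0.099}
{"grip":2.2,"dp":[0.06,-0.85,-0.00],"roll":0.099}
{"grip":2.2,"dp":[0.06,-0.85,-0.00],"roll":0.099}
{"grip":2.2,"dp":[0.06,-0.85,-0.00],"roll":0.099}
{"grip":2.2,"dp":[0.06,-0.85,-0.00],"roll":0.099}
{"grip":2.2,"dp":[0.06,-0.85,-0.00],"roll":0.099}
{"grip":2.2,"dp":[0.06,-0.85,-0.00],"roll":0.099}
{"grip":2.2,"dp":[0.06,-0.85,-0.00],"roll":0.099}
{"grip":2.2,"dp":[0.06,-0.85,-0.00],"roll":0.099}
{"grip":2.2,"dp":[0.06,-0.85,-0.00],"roll":0.099}
end [524.60408206 230.22980868  74.        ] -0.029635777537571545
```

View pics/s4.png

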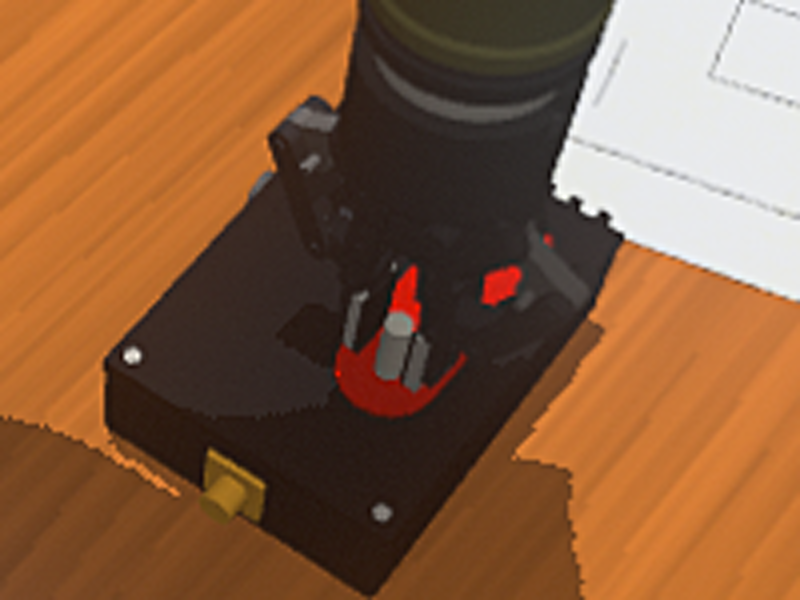

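The knob (397,340 in the crop) stands between the two pads. Next I sweep the arc.

Call:
jog_arm([
  {"grip": 2.2, "dp": [0, -1.3, 0], "roll": 0.1},
  {"grip": 2.2, "dp": [0.06, -0.85, 0], "roll": 0.1},
  {"grip": 2.2, "dp": [0.06, -0.85, 0], "roll": 0.1},
  {"grip": 2.2, "dp": [0.06, -0.85, 0], "roll": 0.1},
  {"grip": 2.2, "dp": [0.06, -0.85, 0], "roll": 0.1},
  {"grip": 2.2, "dp": [0.06, -0.85, 0], "roll": 0.1},
  {"grip": 2.2, "dp": [0, 0, 0], "roll": 0},
  {"grip": 2.2, "dp": [0, 0, 0], "roll": 0},
])

```text
time_s: 4.55
position: [560.4, 157.1, 74.5]
tcp_rot: [0.0, 0.886, 0.464, 0.0]
contact_force: [-0.9, 0.2, 0.1]
width: 0.262
grip_force: 0.0
```

Run:
```python
from h import *
s=bot.observe()
p=np.array(s['position'])[:2]-[610.5,226];q=s['tcp_rot'];t0=np.arctan2(-p[0],-p[1]);print(p,np.hypot(*p),'theta',t0,'toolx yaw',2*np.arctan2(q[2],q[1]),s['q'],s['contact_force'])
th=np.linspace(t0,1.62,12)[1:]
rows([[610.5-86*np.sin(t),226-86*np.cos(t),74] for t in th],[(1.62-t0)/11]*11,2.2)
```

```text
[-50.1416121  -68.94123534] 85.24714185482058 theta 0.6288203060547177 toolx yaw 0.9646381482770809 [-0.24367134  0.85863848 -0.18890595  1.81494727  0.30387486  0.49588081
 -1.24318822] [-0.90263834  0.23141115  0.08676849]
{"grip":2.2,"dp":[-0.02,-0.77,0.05],"roll":0.090}
{"grip":2.2,"dp":[0.05,-0.77,-0.00],"roll":0.090}
{"grip":2.2,"dp":[0.05,-0.77,-0.00],"roll":0.090}
{"grip":2.2,"dp":[0.05,-0.77,-0.00],"roll":0.090}
{"grip":2.2,"dp":[0.05,-0.77,-0.00],"roll":0.090}
{"grip":2.2,"dp":[0.05,-0.77,-0.00],"roll":0.090}
{"grip":2.2,"dp":[0.05,-0.77,-0.00],"roll":0.090}
{"grip":2.2,"dp":[0.05,-0.77,-0.00],"roll":0.090}
{"grip":2.2,"dp":[0.05,-0.77,-0.00],"roll":0.090}
{"grip":2.2,"dp":[0.05,-0.77,-0.00],"roll":0.090}
{"grip":2.2,"dp":[0.05,-0.77,-0.00],"roll":0.090}
end [524.60408206 230.22980868  74.        ] -0.02654154566820152
```

Call:
jog_arm([
  {"grip": 2.2, "dp": [0, -0.8, 0], "roll": 0.09},
  {"grip": 2.2, "dp": [0.05, -0.77, 0], "roll": 0.09},
  {"grip": 2.2, "dp": [0.05, -0.77, 0], "roll": 0.09},
  {"grip": 2.2, "dp": [0.05, -0.77, 0], "roll": 0.09},
  {"grip": 2.2, "dp": [0.05, -0.77, 0], "roll": 0.09},
  {"grip": 2.2, "dp": [0.05, -0.77, 0], "roll": 0.09},
])

```text
time_s: 5.05
position: [531.9, 191.3, 74.4]
tcp_rot: [0.0, 0.978, 0.207, 0.0]
contact_force: [0.7, -1.9, 0.5]
width: 0.259
grip_force: 0.7
```

Call:
jog_arm([
  {"grip": 2.2, "dp": [0.05, -0.77, 0], "roll": 0.09},
  {"grip": 2.2, "dp": [0.05, -0.77, 0], "roll": 0.09},
  {"grip": 2.2, "dp": [0.05, -0.77, 0], "roll": 0.09},
  {"grip": 2.2, "dp": [0.05, -0.77, 0], "roll": 0.09},
  {"grip": 2.2, "dp": [0.05, -0.77, 0], "roll": 0.09},
  {"grip": 2.2, "dp": [0, 0, 0], "roll": 0},
  {"grip": 2.2, "dp": [0, 0, 0], "roll": 0},
])

```text
time_s: 5.63
position: [525.0, 230.2, 74.2]
tcp_rot: [-0.0, 1.0, -0.012, 0.0]
contact_force: [-0.2, 0.0, 0.3]
width: 0.253
grip_force: 0.0
```

Run:
```python
from h import *
d=cam('scene'); cv2.imwrite('pics/s5.png',cv2.resize(d['img'][130:280,300:500],None,fx=4,fy=4,interpolation=2))
s=bot.observe()
p=np.array(s['position'])[:2]-[610.5,226];q=s['tcp_rot'];print(np.hypot(*p),'theta',np.arctan2(-p[0],-p[1]),2*np.arctan2(q[2],q[1]),s['q'][6],s['contact_force'])
```

```text
85.47870002995818 theta 1.6123008218762456 -0.025671355628583883 -1.9724760639486687 [-0.36876106 -0.16487057  0.58753358]
```

View pics/s5.png

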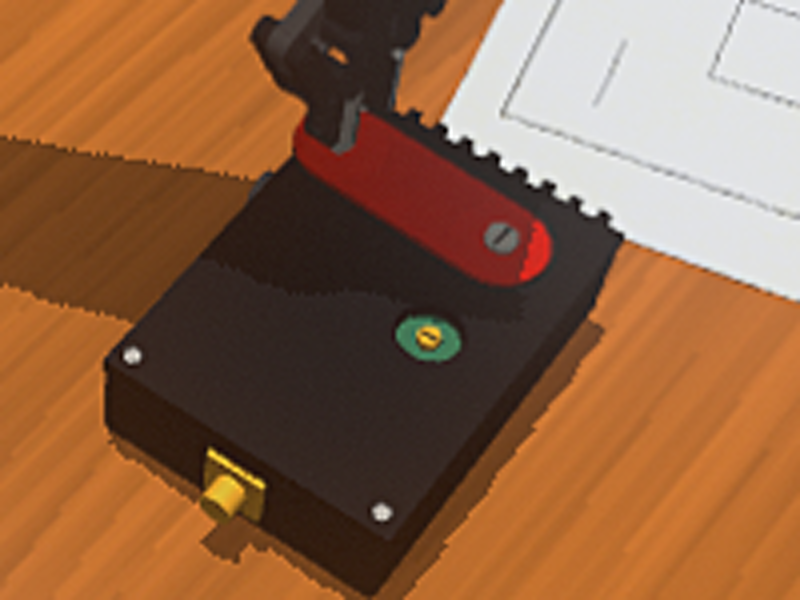

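The port (428,338 in the crop) is fully open and the cover is about a quarter turn round. I'll back off the pad a few millimetres and lift clear.

Call:
jog_arm([
  {"grip": 2.2, "dp": [0, 0.4, 0], "roll": 0},
  {"grip": 3.2, "dp": [0, 0, 0], "roll": 0},
  {"grip": 3.2, "dp": [0, 0, 0], "roll": 0},
  {"grip": 3.2, "dp": [0, 0, -2], "roll": 0},
  {"grip": 3.2, "dp": [0, 0, -3], "roll": 0},
  {"grip": 3.2, "dp": [0, 0, -4], "roll": 0},
  {"grip": 3.2, "dp": [0, 0, -4], "roll": 0},
  {"grip": 3.2, "dp": [0, 0, 0], "roll": 0},
])

```text
time_s: 6.35
position: [529.2, 227.1, 211.6]
tcp_rot: [-0.003, 1.0, -0.015, 0.006]
contact_force: [1.3, 0.0, 0.8]
width: 0.376
grip_force: 0.0
```

Call:
jog_arm([
  {"grip": 3.2, "dp": [-3, 0, 0], "roll": 0},
  {"grip": 3.2, "dp": [-3, 0, 0], "roll": 0},
  {"grip": 3.2, "dp": [0, 0, 0], "roll": 0},
  {"grip": 3.2, "dp": [0, 0, 0], "roll": 0},
])

```text
time_s: 6.68
position: [462.9, 227.6, 204.4]
tcp_rot: [0.0, 1.0, -0.014, -0.001]
contact_force: [0.4, -0.1, 0.7]
width: 0.379
grip_force: 0.0
```

Run:
```python
from h import *
d=cam('scene'); cv2.imwrite('pics/s6.png',d['img'])
hsv=cv2.cvtColor(d['img'],cv2.COLOR_BGR2HSV)
m=cv2.inRange(hsv,(0,120,50),(8,255,255))|cv2.inRange(hsv,(172,120,50),(180,255,255))
for k in cv2.findContours(m,0,2)[0]:
    if cv2.contourArea(k)>300: print(plane(d,cv2.boxPoints(cv2.minAreaRect(k)),64.5).round()[:,:2].tolist())
print(bot.observe()['position'])
```

```text
[[799.0, -180.0], [827.0, -102.0], [862.0, -113.0], [833.0, -188.0]]
[[511.0, 201.0], [500.0, 251.0], [632.0, 247.0], [638.0, 200.0]]
[464.70283595 227.62873027 204.5763823 ]
```

View pics/s6.png

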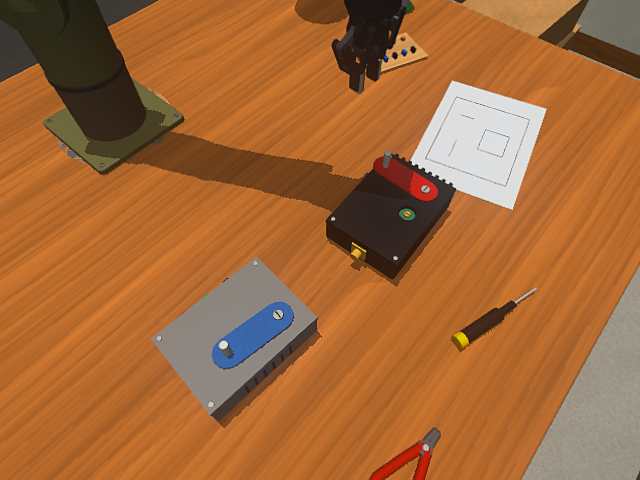

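The red cover is open, with its knob at (387,160) and the port visible at (407,214). The blue cover hasn't moved, and the arm is clear.

```bash
python3 -c "
from rig import bot
print(bot.sign_off())"
```

```text
the job is handed in; nothing more can be done
None
```

The red cover is swung about a quarter turn clockwise, the radio's port is fully open, the blue cover is still shut, the arm is clear, and the job is handed in (about 7 s used).

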